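# Show the branched clay log to the inspection camera

### The job

Pick the fired clay log with the single branch stub off the ware board and hold it up in the air in front of the inspection camera: its open end squarely facing the lens, centred on the lens axis and 15 cm from the lens, with the branch stub on top as the camera sees it. Finish while still holding it there, still, in the gripper: do not put it down or let go. Leave the other two logs and the mug where they are and do not bump the camera.

Things in the scene. Friction and masses are not known exactly. Their poses are not given: they have to be found in the camera images.
- branch_log: part to show: hollow eight-sided brown clay log, 100 mm long, 48 mm across flats (width and height), walls 6, 0.24 kg, lying on a flat; grip across its upright side flats, 20 mm tall. One end open, one closed. On top ONE round stub, diameter 17, height 21, 26 mm from the middle towards the closed end. Origin: centre of underside; x towards the open end, z up, stub side
- mouth (a point): centre of the open end of that log: 50 mm along x and 24 mm up z from its origin; same axes as the log
- branch_tip (a point): top of its branch stub: at x -26, z +69 mm from the log's origin; same axes as the log
- plain_log: bystander: the same kind of log without a stub; origin at the centre of its underside, x along it towards its open end
- twin_log: bystander: the same kind of log with two stubs on top, 26 mm either side of the middle; origin at the centre of its underside, x along it towards its open end
- mug: bystander: white mug, 80 mm in diameter, 90 mm high, handle towards its own y; origin at the centre of its foot
- board: fixed plywood ware board 200 x 380 x 20 mm (x, y, z) on which the three logs lie side by side, about 120 mm apart; origin at the centre of its underside on the table, top 20 mm above it
- doccam: fixed stand of the inspection camera. Origin: a point on the table under the space before the lens; the camera looks to -x of this frame. Steel foot 160 x 170 mm centred 180 mm along +x of the origin, post at +190 mm, 390 mm high; the head hinges at +130 mm, 360 mm above the table
- cam_head (a joint): how far the camera head is inclined downwards, rad: 0 looks level, larger looks further down; a stiff hinge that stays where it is set and is not to be moved. The lens glass is 90 mm in front of the hinge. The head is a black box 64 mm wide and 56 mm high with a round lens barrel 48 mm in diameter
- lens (a point): centre of the front glass of the lens. Its axes turn with the head: the camera looks along -x, y is sideways (level), z is up as the camera sees it
- view_point (a point): the point on the lens axis 150 mm in front of the lens (150 mm along -x of lens; same axes). The open end's centre belongs here, the log's x, y, z axes along x, y, z of this frame: then the open end faces the lens and the log runs away from it, sloping downwards by the joint's angle

How it is judged (in metres and radians):
On the way:
1. the branched log is lifted clear of the board in the gripper (height (world z) of branch_log above 0.06 m and contact force between the fingers and branch_log above 0.5 N), for 0.2 s.
At the end, for the whole second after the job is handed in: Held still by the fingers, over 10 cm above the table, not touching the camera: open end within 20 mm of the point 150 mm before the lens and facing it, log axis and stub-up direction within 0.2 rad of the camera's; the other logs and mug moved under 30 mm (distance between mouth and view_point below 0.02 m and angle between the x axis of branch_log and the x axis of view_point, either way round below 0.2 rad and angle between the z axis of branch_log and the z axis of view_point, either way round below 0.2 rad and x of branch_log in the frame of view_point below -0.02 m and z of branch_tip in the frame of view_point above 0.02 m and height (world z) of branch_log above 0.1 m and contact force between the fingers and branch_log above 0.5 N and contact force between branch_log and doccam below 0.2 N and linear speed of branch_log below 0.02 m/s and angular speed of branch_log below 0.2 rad/s and distance of each of plain_log, twin_log, mug from where it was at the start of the episode below 0.03 m); the arm keeps its last pose, push and grip.
It fails at once if the camera or its stand is bumped (more than 3 N) (contact force between any of the arm, the fingers, branch_log and doccam above 3 N).
It fails at once if another log or the mug is moved by 30 mm or more (distance of any of plain_log, twin_log, mug from where it was at the start of the episode above 0.03 m).
It also fails if it takes over 35 s, if anything falls off the work surface, if the arm or the gripper's body presses on something with over 40 N, if the wrist force passes 120 N, or if a joint passes its speed limit or range.

### The arm

A 6-joint arm with a two-finger parallel gripper is mounted at the origin on the work surface. World frame = base frame: x ahead of the robot, y to its left, z up, the work surface at z = 0. Lengths are in m, angles in degrees, forces in N, time in s.
With the tool pointing down it reaches from about 0.25 to 0.725 m from the base axis. Payload 9.7 kg.
Tool frame: the origin (TCP) lies where the fingers leave the gripper's body, on its centre line; the fingertips stand 73 mm ahead of it and the grasp point (between the pads) lies 54 mm ahead of it; z points along the fingers, y is the line along which they close (so a half turn about z gives the same grasp; the last joint's range is limited). The gripper opens to 85 mm and grips with 20 to 120 N. Pads are 22 mm wide; open, the fingers measure 114 mm over their backs; the gripper's body (76 mm by 85 mm) begins 54 mm behind the grasp point. The pads swing forward as they close: fully open they stand 13 mm farther back than shut.
Start: joints at [-67.093, 4.979, 10.078, 95.1, 0, 90], TCP at [0.214, -0.507, 0.304] pointing down, gripper open.
Joint ranges: [-179.16, 179.16], [-48.56, 103.87], [-65.8, 70.77], [-126.05, 130.52], [-82.76, 87.17], [-180, 180]. Speed limits (degrees/s): [127.2, 127.2, 147.25, 180, 180, 180].

### API

Orientations are given as [roll, pitch, yaw] about the fixed x, y, z axes, in that order (R = Rz(yaw) Ry(pitch) Rx(roll)).
In Python, from workcell import sensors, imaging, bot gives the robot as it stands.
- The arm moves only by the tool apply_moves, never from a script. Its argument "rows" is a list of rows, each a list of 3 entries, a list of its own where there are three numbers: the shift along the tool's x, y, z in units of 10 cm (1.0 is 10 cm), then the turn, a rotation vector about the tool's x, y, z in units of 30 degrees (1.0 is 30 degrees), then the opening, from 0 (shut) to 1 (fully open). A call has 1 to 20 rows; each row is the pose to reach, as a shift and turn from the pose commanded when the call began, along the tool's axes at that moment; what a row does not reach only later rows make up. A row lasts 1/10 s, in which the tool goes at most 50 mm and 8.59 degrees, less where a joint would pass 70% of its speed; a pose out of reach is approached as far as the arm can. A call with a number of a shift or a turn outside -1 to 1 is refused whole. A call with a gripper value outside its range is refused whole. The fingers move at their own pace and stop on an object; "force" is the grip in N (left out, the last holds). Time passes only in rows, so rows that repeat a pose let the fingers close. It gives the time, the measured TCP pose, the force, the opening and the grip force at its end, in the units of the state.
- sensors.get_obs(): the state, without advancing time (a new reading comes with each control period).
- imaging.camera(name): name is "scene" or "top" or "wrist"; returns (picture, depth): 400x640x3 uint8, red, green, blue; 400x640 float32, m along the optical axis (not along the pixel's ray), 0 where there is no reading.
- imaging.get_calibration(name): a dict with "intrinsics" (3x3 intrinsics, pixels), "world_from_camera" (4x4, takes a point from camera to world coordinates). Camera axes: x right, y down, z forward; pixel columns grow to the right and rows downward; lengths in m; the calibration is good to about 2 mm. A picture is of the moment at which its call begins: read the wrist's pose just before it. get_calibration takes no time and is no camera call; for the wrist camera it gives the pose at the moment of the call.
- bot.job_done(): hands the job in; it is judged then, once.
The state is a dict: "time": time; "q": joint angles; "qd": joint speeds; "joint_efforts": joint torques, N m; "ee_pos": TCP position; "tcp_rot": TCP orientation; "wrist_force": force on the tool from outside, world axes, zero at the start; "torque": the same for the moment, N m; "opening": finger opening in m; "grasp_force": force on a finger pad.
Only numpy, scipy, OpenCV 4.12 (cv2) and the standard library are available. Lean on these libraries where they do the work, as an engineer would, in place of code of your own. Each camera call takes 0.05 s, during which the arm holds its last target. There are 200 camera calls.

## Working session

There is one attempt and no reset: what is moved stays moved. The work goes in short steps, Python scripts to look and compute and a tool call to move; the robot and the scene stay as the last step left them, time stands still between calls to the robot, and variables do not carry over. Pictures are saved under pics/ and viewed, at most 10 in all, crops included, and the job is handed in when it is done.

Besides the shell and the picture viewer there is one more tool, called after "Request:" as name([rows], argument=value, ...), one row to a line, values as JSON. apply_moves: Moves the arm, as the interface text tells. Its arguments: {"type":"object","properties":{"rows":{"type":"array"},"force":{"type":"number"}},"required":["rows"]}

```bash
ls; mkdir -p pics; python3 - <<'E'
from workcell import sensors, imaging, bot
import cv2, numpy as np
print(sensors.get_obs())
for n in ("scene","top"):
    p,d=imaging.camera(n); c=imaging.get_calibration(n)
    cv2.imwrite(f"pics/{n}0.png",p[:,:,::-1]); np.savez(f"{n}0.npz",p=p,d=d,K=c["intrinsics"],T=c["world_from_camera"])
    print(n,c)
E
```

```text
pics
{'time': 0.0, 'q': array([-6.70963104e+01,  5.01242053e+00,  1.00336508e+01,  9.50997803e+01,
        7.91861144e-04,  9.00009257e+01]), 'qd': array([-0.05267255, -0.03517685, -0.04410597, -0.04295091, -0.02421493,
       -0.02720856]), 'joint_efforts': array([ 1.53501340e-03, -5.20387495e+01,  4.64803290e+01,  1.62688340e-02,
        9.15648366e-05,  8.68364282e-06]), 'ee_pos': array([ 0.21400104, -0.50651288,  0.30316314]), 'tcp_rot': array([-1.79921450e+02, -7.90591372e-04,  2.29027629e+01]), 'wrist_force': array([ 0.11185025,  0.00637904, -0.02662571]), 'torque': array([ 0.01384081,  0.03143611, -0.07989554]), 'grasp_force': 0.0, 'opening': 0.08552029571210933}
scene {'intrinsics': array([[500.1937535 ,   0.        , 323.85958858],
       [  0.        , 500.1937535 , 197.28832547],
       [  0.        ,   0.        ,   1.        ]]), 'world_from_camera': array([[-0.58339142,  0.48842549, -0.64891833,  1.33558025],
       [ 0.81215475,  0.35838036, -0.46040001,  0.57859328],
       [ 0.00768848, -0.79561552, -0.60575311,  0.92694402],
       [ 0.        ,  0.        ,  0.        ,  1.        ]])}
top {'intrinsics': array([[479.91823972,   0.        , 323.58896073],
       [  0.        , 479.91823972, 195.73209354],
       [  0.        ,   0.        ,   1.        ]]), 'world_from_camera': array([[-1.76495354e-02, -9.90069135e-01,  1.39469003e-01,
         3.62990979e-01],
       [-9.99844062e-01,  1.75588837e-02, -1.88052046e-03,
         1.15589559e-03],
       [-5.87074738e-04, -1.39480445e-01, -9.90224652e-01,
         1.57438038e+00],
       [ 0.00000000e+00,  0.00000000e+00,  0.00000000e+00,
         1.00000000e+00]])}
```

View pics/scene0.png

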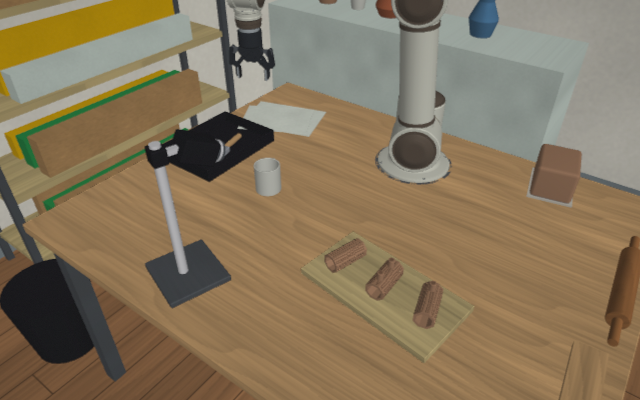

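View pics/top0.png

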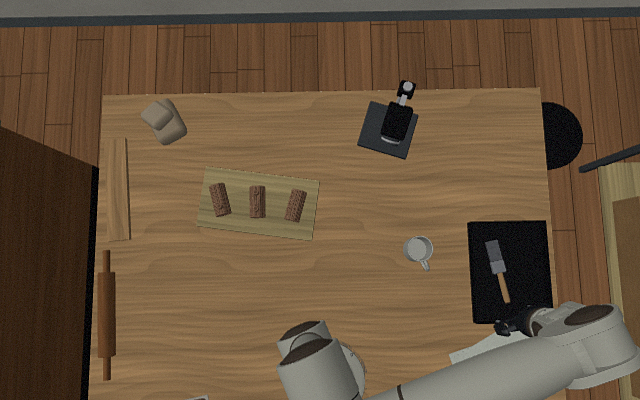

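The scene view shows three logs on the board at about (345,255), (385,279), (428,304), the mug at (267,177), and the camera head at (200,145). In the top view the logs are at (219,199), (257,201), (296,205) and the head is at (397,120). The stubs are too small to tell apart, so I'll enlarge both views.

```bash
python3 - <<'E'
import cv2, numpy as np
a=cv2.imread("pics/scene0.png")[225:335,300:480]; b=cv2.imread("pics/top0.png")[165:245,190:330]
h=cv2.imread("pics/scene0.png")[115:300,130:280]; t=cv2.imread("pics/top0.png")[75:165,345:425]
r=lambda i,w,hh: cv2.resize(i,(w,hh),interpolation=cv2.INTER_CUBIC)
A=np.hstack([r(a,480,293),r(h,238,293)]); B=np.hstack([r(b,480,274),r(t,238,274)])
cv2.imwrite("pics/crop.png",np.vstack([A,B]))
E
```

```text
(no output)
```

View pics/crop.png

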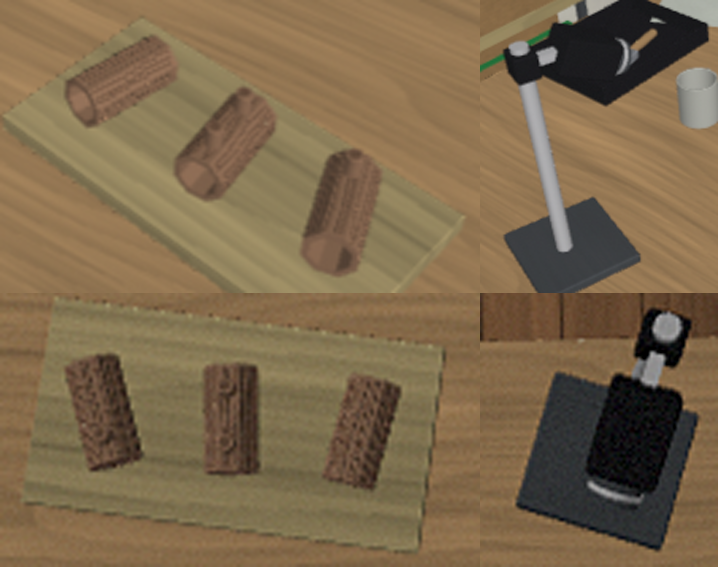

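The left log in the top view, at (219,199), is the right one in the scene view at (428,304). It has a single stub near its robot-side end, and its open end faces +x. The middle log has two stubs and the right one is plain. Next I'll measure this log and the camera.

```bash
cat > h.py <<'E'
import cv2, numpy as np
def load(n):
    f=np.load(n+".npz"); return f["p"],f["d"],f["K"],f["T"]
def cloud(d,K,T):
    v,u=np.mgrid[:d.shape[0],:d.shape[1]]
    c=np.stack([(u-K[0,2])/K[0,0]*d,(v-K[1,2])/K[1,1]*d,d],-1)
    return c@T[:3,:3].T+T[:3,3]
def plane(P,it=400,tol=.003):
    r=np.random.default_rng(0);best=None
    for _ in range(it):
        a=P[r.choice(len(P),3,False)];n=np.cross(a[1]-a[0],a[2]-a[0]);l=np.linalg.norm(n)
        if l<1e-7: continue
        m=abs((P-a[0])@n/l)<tol
        if best is None or m.sum()>best.sum(): best=m
    Q=P[best];c=Q.mean(0);n=np.linalg.svd(Q-c,full_matrices=False)[2][2]
    return n*np.sign(n[2]+1e-9),c,best
E
python3 - <<'E'
from h import *
p,d,K,T=load("top0");W=cloud(d,K,T)
def rect(m):
    c=max(cv2.findContours(m.astype(np.uint8),0,2)[0],key=cv2.contourArea)
    return cv2.minAreaRect(W[c[:,0,1],c[:,0,0],:2].astype(np.float32)),c
# logs: height above board
for nm,(u0,u1) in dict(branch=(200,238),twin=(240,274),plain=(278,315)).items():
    m=np.zeros(d.shape,bool);m[175:230,u0:u1]=(W[175:230,u0:u1,2]>.035)&(d[175:230,u0:u1]>0)
    P=W[m];r,c=rect(m);print(nm,m.sum(),r,"maxz",np.percentile(P[:,2],[50,90,99]))
    t=P[P[:,2]>.075]
    print("  high pts",len(t),t.mean(0) if len(t) else "")
# foot & head
reg=np.zeros(d.shape,bool);reg[75:165,345:425]=True
m=reg&(d>0)&(W[...,2]>.20);P=W[m];print("head pts",len(P),P.min(0),P.max(0))
n,c,b=plane(P);print("plane n",n,"c",c,b.sum(),"tilt",np.degrees(np.arccos(n[2])),"az",np.degrees(np.arctan2(n[1],n[0])))
dark=reg&(d>0)&(W[...,2]<.05)&(p.max(-1)<85);P=W[dark];print("foot z",np.median(P[:,2]))
hull=cv2.minAreaRect(P[:,:2].astype(np.float32));print("foot",hull)
p,d,K,T=load("scene0");W=cloud(d,K,T);reg=np.zeros(d.shape,bool);reg[115:300,130:235]=True
m=reg&(d>0)&(W[...,2]>.06)&(W[...,2]<.30)&(W[...,0]>.6)&(W[...,1]<-.1)
for a,bb in((.06,.15),(.15,.25)):
    q=W[m&(W[...,2]>a)&(W[...,2]<bb)];q=q[:];print("post",a,len(q),np.median(q,0))
m=reg&(d>0)&(W[...,2]>.26)&(W[...,2]<.45);P=W[m];print("sceneHead",len(P),P.min(0),P.max(0))
for k in range(3):
    if len(P)<60: break
    n,c,b=plane(P,tol=.002);print(b.sum(),n,c,P[b].min(0),P[b].max(0));P=P[~b]
E
```

```text
branch 510 ((0.5733723044395447, 0.33256182074546814), (0.10147504508495331, 0.04876449704170227), 14.253959655761719) maxz [0.06395588 0.07132418 0.09130644]
  high pts 31 [0.55218387 0.32594732 0.08605559]
twin 507 ((0.5636605620384216, 0.2127068042755127), (0.047673191875219345, 0.10043220967054367), 89.85875701904297) maxz [0.06424435 0.07616042 0.09380758]
  high pts 55 [0.56472396 0.21207575 0.08721636]
plain 493 ((0.5503264665603638, 0.09079831838607788), (0.049154046922922134, 0.1004040390253067), 73.98992156982422) maxz [0.06423535 0.07060333 0.07412059]
  high pts 1 [0.57496513 0.09165663 0.07506505]
head pts 1331 [ 0.66810415 -0.2441153   0.26488223] [ 0.83321899 -0.15369322  0.39338045]
plane n [-0.43752076  0.15622552  0.88553327] c [ 0.71890387 -0.19115759  0.36992195] 641 tilt 27.68278294734774 az 160.3498809766383
foot z 0.0169819439371357
foot ((1.0050816535949707, -0.3198559880256653), (0.40247514843940735, 0.6046112775802612), 89.41897583007812)
post 0.06 298 [ 0.82304385 -0.21383557  0.10655328]
post 0.15 375 [ 0.82265649 -0.21401205  0.20179438]
sceneHead 2411 [ 0.67249996 -0.24344389  0.26018819] [ 0.83913421 -0.14961634  0.3892139 ]
613 [0.30741388 0.95130351 0.02276724] [ 0.74613703 -0.16696681  0.34823295] [ 0.70101434 -0.18240066  0.30854024] [ 0.78990298 -0.15171823  0.38887324]
335 [-0.46932089 -0.8716434   0.14133533] [ 0.80406909 -0.19947626  0.33630326] [ 0.71522001 -0.22592293  0.26167315] [ 0.83753163 -0.15419727  0.38735244]
242 [0.20561898 0.97851787 0.0149536 ] [ 0.8026863  -0.21018375  0.33622613] [ 0.69492417 -0.21926144  0.26048059] [ 0.83687642 -0.18849912  0.38877359]
```

```bash
cat >> h.py <<'E'
from scipy.spatial.transform import Rotation as Ro
def go(pos,R):
    from workcell import sensors
    o=sensors.get_obs();R0=Ro.from_euler("xyz",o["tcp_rot"],degrees=True)
    s=R0.inv().apply(np.array(pos)-o["ee_pos"])/.1
    w=(R0.inv()*Ro.from_matrix(R)).as_rotvec(degrees=True)/30
    print("t",o["time"],"pos",o["ee_pos"].round(4),"rpy",o["tcp_rot"].round(2),"open",round(o["opening"],4),"gf",o["grasp_force"])
    print("shift",s.round(3),"turn",w.round(3))
def down(yaw): return Ro.from_euler("xyz",[180,0,yaw],degrees=True).as_matrix()
E
python3 - <<'E'
from h import *
p,d,K,T=load("top0");W=cloud(d,K,T)
reg=np.zeros(d.shape,bool);reg[98:162,352:420]=True
m=(reg&(d>0)&(W[...,2]>-.01)&(W[...,2]<.05)&(p.max(-1)<75)).astype(np.uint8)
m=cv2.morphologyEx(m,cv2.MORPH_OPEN,np.ones((3,3)))
P=W[m>0];print(m.sum(),np.median(P[:,2]),cv2.minAreaRect(P[:,:2].astype(np.float32)))
# lens glass/ring points: front-most along look dir
p2,d2,K2,T2=load("scene0");W2=cloud(d2,K2,T2)
th,ps=np.radians(27.7),np.radians(-18.5)
D=np.array([np.cos(ps),np.sin(ps),0]);X=np.cos(th)*D+np.sin(th)*np.array([0,0,1]);Y=np.array([-np.sin(ps),np.cos(ps),0]);Z=np.cross(X,Y)
post=np.array([.818,-.221,0]);L=post-.06*D+[0,0,.36]-.09*X
print("lens est",L,"vp",L-.15*X)
for w,dd,r in((W,d,(75,165,345,425)),(W2,d2,(115,200,145,235))):
    q=w[r[0]:r[1],r[2]:r[3]].reshape(-1,3);q=q[(q[:,2]>.24)&(q[:,2]<.42)&(q[:,0]>.6)&(q[:,0]<.86)]-L
    l=q@np.c_[X,Y,Z]
    print("min/max lens frame",np.percentile(l,[1,5,50,95,99],axis=0).round(4).tolist())
    f=l[l[:,0]<.012];print(len(f),"front y",f[:,1].min(),f[:,1].max(),"z",f[:,2].min(),f[:,2].max())
go([.5734,.3326,.25],down(14.3))
E
```

```text
1462 0.017310895011700023 ((0.8034446239471436, -0.22010239958763123), (0.17005528509616852, 0.16066588461399078), 72.52421569824219)
lens est [ 0.68553301 -0.17667716  0.31816422] vp [ 0.55958705 -0.13453624  0.24843791]
min/max lens frame [[-0.0002, -0.0339, -0.0762], [0.0078, -0.0297, -0.0172], [0.0736, -0.002, 0.0271], [0.1533, 0.0248, 0.0326], [0.1612, 0.0285, 0.0347]]
102 front y -0.028477189838790978 0.0212164088103499 z 0.0009946656641098388 0.03254750780871206
min/max lens frame [[0.0015, -0.0285, -0.1228], [0.0189, -0.0172, -0.1015], [0.0984, 0.0155, -0.0071], [0.1565, 0.0303, 0.0275], [0.1631, 0.0317, 0.0285]]
107 front y -0.006981999832380845 0.023402356691662015 z -0.01929628395143711 0.026974101052599595
t 0.1 pos [ 0.214  -0.5065  0.3033] rpy [-179.93   -0.     22.9 ] open 0.0853 gf 0.0
shift [ 6.576 -6.33   0.54 ] turn [-0.002  0.     0.287]
```

Request:
apply_moves([
  [[1,-1,0],[0,0,0],1],
  [[1,-1,0],[0,0,0],1],
  [[1,-1,0],[0,0,0],1],
  [[1,-1,0],[0,0,0],1],
])

```text
time: 0.5
ee_pos: [0.2683, -0.3723, 0.3044]
tcp_rot: [-180.0, -0.0, 23.1]
wrist_force: [-0.4, -1.0, -0.4]
opening: 0.0853
grasp_force: 0.0
```

Request:
apply_moves([
  [[1,-1,0],[0,0,0],1],
  [[1,-1,0],[0,0,0],1],
  [[1,-1,0],[0,0,0],1],
  [[1,-1,0],[0,0,0],1],
])

```text
time: 0.9
ee_pos: [0.3215, -0.2416, 0.3041]
tcp_rot: [-180.0, -0.0, 23.2]
wrist_force: [1.0, -0.3, 1.1]
opening: 0.0855
grasp_force: 0.0
```

Request:
apply_moves([
  [[1,-1,0],[0,0,0],1],
  [[1,-1,0],[0,0,0],1],
  [[1,-1,0],[0,0,0],1],
  [[1,-1,0],[0,0,0],1],
])

```text
time: 1.3
ee_pos: [0.3749, -0.1107, 0.3037]
tcp_rot: [-180.0, -0.0, 23.2]
wrist_force: [-0.8, -0.2, 0.2]
opening: 0.0853
grasp_force: 0.0
```

Request:
apply_moves([
  [[1,-1,0],[0,0,0],1],
  [[1,-1,0],[0,0,0],1],
  [[1,-1,0],[0,0,0],1],
  [[1,-1,0],[0,0,0],1],
])

```text
time: 1.7
ee_pos: [0.4282, 0.0199, 0.3031]
tcp_rot: [-180.0, 0.0, 23.1]
wrist_force: [-0.2, -0.6, 0.4]
opening: 0.0853
grasp_force: 0.0
```

Request:
apply_moves([
  [[1,-1,0],[0,0,0],1],
  [[1,-1,0],[0,0,0],1],
  [[1,-1,0],[0,0,0],1],
  [[1,-1,0],[0,0,0],1],
])

```text
time: 2.1
ee_pos: [0.4817, 0.1505, 0.3023]
tcp_rot: [-180.0, 0.1, 23.0]
wrist_force: [-1.2, -0.8, -1.0]
opening: 0.0857
grasp_force: 0.0
```

Request:
apply_moves([
  [[1,-1,0],[0,0,0.3],1],
  [[1,-1,0],[0,0,0.3],1],
  [[1,-1,0],[0,0,0.3],1],
  [[1,-1,0],[0,0,0.3],1],
  [[1,-1,0],[0,0,0.3],1],
  [[1,-1,0],[0,0,0.3],1],
])

```text
time: 2.7
ee_pos: [0.56, 0.1917, 0.3037]
tcp_rot: [-178.0, 0.1, 18.3]
wrist_force: [-0.6, 0.2, 0.5]
opening: 0.0857
grasp_force: 0.0
```

```bash
python3 - <<'E'
from h import *
from workcell import imaging
go([.5734,.3326,.25],down(14.3))
c=imaging.get_calibration("wrist");p,d=imaging.camera("wrist");cv2.imwrite("pics/w1.png",p[:,:,::-1])
np.savez("w1.npz",p=p,d=d,K=c["intrinsics"],T=c["world_from_camera"]);print(c["world_from_camera"])
E
```

```text
t 2.7 pos [0.56   0.1917 0.3037] rpy [-1.7802e+02  1.0000e-01  1.8280e+01] open 0.0857 gf 0.0
shift [ 0.57  -1.277  0.581] turn [-0.066  0.006  0.133]
[[ 0.31370526 -0.90948371 -0.27281566  0.62564354]
 [-0.94890172 -0.31065238 -0.05550334  0.21151225]
 [-0.03427145  0.27628694 -0.96046395  0.37335408]
 [ 0.          0.          0.          1.        ]]
```

View pics/w1.png

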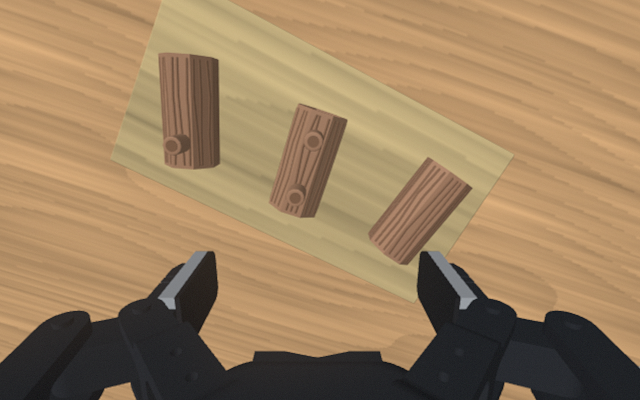

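The wrist view confirms it: the single-stub log is at (189,112) with its stub at (176,146), the twin is at (308,160) and the plain log is at (420,210). The last move came up short, so I'll check the joints.

```bash
python3 - <<'E'
from h import *
from workcell import sensors
o=sensors.get_obs();print(o["q"].round(1),o["qd"].round(1))
p,d,K,T=load("w1");W=cloud(d,K,T)
m=np.zeros(d.shape,np.uint8);m[40:180,150:235]=((W[40:180,150:235,2]>.035)&(d[40:180,150:235]>0))
P=W[m>0];print(len(P),cv2.minAreaRect(P[:,:2].astype(np.float32)),np.percentile(P[:,2],[50,99]))
s=P[P[:,2]>.08];print("stub",len(s),s.mean(0),cv2.minAreaRect(s[:,:2].astype(np.float32)))
E
```

```text
[ 18.2  11.   16.7  95.8   2.  179.9] [ 0.2 -0.7 -0.7 -0.3 -0.1  0.2]
6493 ((0.572036623954773, 0.33316272497177124), (0.10033836960792542, 0.0499381497502327), 14.21363353729248) [0.0656138  0.08950728]
stub 357 [0.54786737 0.32524418 0.08786759] ((0.5470399260520935, 0.3262048363685608), (0.015845969319343567, 0.01618644781410694), 61.18614959716797)
```

Request:
apply_moves([
  [[0.57,-1,0.4],[-0.066,0,0.133],1],
  [[0.57,-1,0.4],[-0.066,0,0.133],1],
  [[0.57,-1,0.4],[-0.066,0,0.133],1],
  [[0.57,-1,0.4],[-0.066,0,0.133],1],
  [[0.57,-1,0.4],[-0.066,0,0.133],1],
  [[0.57,-1,0.4],[-0.066,0,0.133],1],
])

```text
time: 3.35
ee_pos: [0.6108, 0.2201, 0.2683]
tcp_rot: [-178.0, 0.2, 19.2]
wrist_force: [0.1, 0.2, 0.8]
opening: 0.0852
grasp_force: 0.0
```

```bash
python3 - <<'E'
from h import *
from workcell import sensors
go([.5734,.3326,.25],down(14.3))
o=sensors.get_obs();print(o["q"].round(1),o["qd"].round(1))
E
```

```text
t 3.35 pos [0.6108 0.2201 0.2683] rpy [-177.99    0.2    19.22] open 0.0852 gf 0.0
shift [ 0.018 -1.178  0.224] turn [-0.067  0.01   0.164]
[ 19.2  18.7  22.1  93.6   2.  179.9] [ 0.6  1.4  1.5 -0.2  0.2  0.1]
```

Joint 6 is at its limit (180°), so I'll use the half-turned grasp with yaw near 194°.

Request:
apply_moves([
  [[0,0,0],[0,0,-1],1],
  [[0,0,0],[0,0,-1],1],
  [[0,0,0],[0,0,-1],1],
  [[0,0,0],[0,0,-1],1],
])

```text
time: 3.75
ee_pos: [0.6107, 0.2199, 0.2687]
tcp_rot: [-178.2, -0.9, 49.5]
wrist_force: [-0.1, -0.8, 0.7]
opening: 0.0853
grasp_force: 0.0
```

Request:
apply_moves([
  [[0,0,0],[0,0,-1],1],
  [[0,0,0],[0,0,-1],1],
  [[0,0,0],[0,0,-1],1],
  [[0,0,0],[0,0,-1],1],
])

```text
time: 4.15
ee_pos: [0.6107, 0.2199, 0.2688]
tcp_rot: [-178.9, -1.7, 79.5]
wrist_force: [0.3, 0.1, 0.2]
opening: 0.0856
grasp_force: 0.0
```

Request:
apply_moves([
  [[0,0,0],[0,0,-1],1],
  [[0,0,0],[0,0,-1],1],
  [[0,0,0],[0,0,-1],1],
  [[0,0,0],[0,0,-1],1],
])

```text
time: 4.55
ee_pos: [0.6107, 0.2199, 0.2687]
tcp_rot: [-179.8, -2.0, 109.5]
wrist_force: [-0.3, -0.5, 0.5]
opening: 0.0852
grasp_force: 0.0
```

Request:
apply_moves([
  [[0,0,0],[0,0,-1],1],
  [[0,0,0],[0,0,-1],1],
  [[0,0,0],[0,0,-1],1],
  [[0,0,0],[0,0,-1],1],
])

```text
time: 4.95
ee_pos: [0.6107, 0.2199, 0.2687]
tcp_rot: [179.1, -1.8, 139.5]
wrist_force: [-0.5, -0.4, -0.3]
opening: 0.0853
grasp_force: 0.0
```

Request:
apply_moves([
  [[0,0,0],[0,0,-1],1],
  [[0,0,0],[0,0,-1],1],
  [[0,0,0],[0,0,-1],1],
  [[0,0,0],[0,0,-1],1],
])

```text
time: 5.35
ee_pos: [0.6107, 0.2199, 0.2687]
tcp_rot: [178.3, -1.1, 169.5]
wrist_force: [0.5, -0.7, 0.2]
opening: 0.0851
grasp_force: 0.0
```

```bash
python3 - <<'E'
from h import *
from workcell import sensors
go([.5725,.3328,.2],down(194.2))
print(sensors.get_obs()["q"].round(1))
E
```

```text
t 5.35 pos [0.6107 0.2199 0.2687] rpy [178.34  -1.14 169.54] open 0.0851 gf 0.0
shift [0.567 1.021 0.729] turn [ 0.063 -0.025 -0.822]
[19.1 18.7 22.1 93.6  2.  29.6]
```

Request:
apply_moves([
  [[0.567,1,0],[0.063,-0.025,-0.822],1],
  [[0.567,1,0],[0.063,-0.025,-0.822],1],
  [[0.567,1,0.7],[0.063,-0.025,-0.822],1],
  [[0.567,1,0.7],[0.063,-0.025,-0.822],1],
  [[0.567,1,0.7],[0.063,-0.025,-0.822],1],
  [[0.567,1,0.7],[0.063,-0.025,-0.822],1],
])

```text
time: 5.95
ee_pos: [0.573, 0.3308, 0.2032]
tcp_rot: [-180.0, -0.0, -166.2]
wrist_force: [0.1, -0.4, 1.0]
opening: 0.0853
grasp_force: 0.0
```

```bash
python3 - <<'E'
from h import *
go([.5725,.3328,.099],down(194.2))
E
```

```text
t 5.95 pos [0.573  0.3308 0.2032] rpy [-1.8000e+02 -4.0000e-02 -1.6617e+02] open 0.0853 gf 0.0
shift [-1.000e-03  2.100e-02  1.042e+00] turn [-0.    -0.001 -0.012]
```

Request:
apply_moves([
  [[0,0.02,0.5],[0,0,0],1],
  [[0,0.02,0.8],[0,0,0],1],
  [[0,0.02,0.9],[0,0,0],1],
  [[0,0.02,1.0],[0,0,0],1],
  [[0,0.02,1.0],[0,0,0],1],
])

```text
time: 6.45
ee_pos: [0.573, 0.3327, 0.1029]
tcp_rot: [180.0, -0.0, -166.2]
wrist_force: [-0.7, 0.5, 0.4]
opening: 0.0854
grasp_force: 0.0
```

Request:
apply_moves([
  [[0,0,0.04],[0,0,0],1],
  [[0,0,0.04],[0,0,0],0],
  [[0,0,0.04],[0,0,0],0],
  [[0,0,0.04],[0,0,0],0],
  [[0,0,0.04],[0,0,0],0],
  [[0,0,0.04],[0,0,0],0],
  [[0,0,0.04],[0,0,0],0],
  [[0,0,0.04],[0,0,0],0],
  [[0,0,0.04],[0,0,0],0],
  [[0,0,0.04],[0,0,0],0],
], force=60)

```text
time: 7.45
ee_pos: [0.5727, 0.3331, 0.0989]
tcp_rot: [180.0, -0.0, -166.1]
wrist_force: [0.0, -0.3, 6.3]
opening: 0.0469
grasp_force: 63.4
```

Request:
apply_moves([
  [[0,0,-0.3],[0,0,0],0],
  [[0,0,-0.6],[0,0,0],0],
  [[0,0,-1],[0,0,0],0],
  [[0,0,-1],[0,0,0],0],
])

```text
time: 7.85
ee_pos: [0.5737, 0.3337, 0.2036]
tcp_rot: [179.9, 0.3, -166.1]
wrist_force: [0.5, -0.1, -2.0]
opening: 0.0471
grasp_force: 63.1
```

Request:
apply_moves([
  [[0,0,-0.4],[0,0,0],0],
  [[0,0,-0.8],[0,0,0],0],
  [[0,0,-1],[0,0,0],0],
  [[0,0,-1],[0,0,0],0],
])

```text
time: 8.25
ee_pos: [0.5732, 0.3333, 0.3002]
tcp_rot: [179.9, 0.1, -166.1]
wrist_force: [0.3, -0.1, -2.3]
opening: 0.0469
grasp_force: 63.5
```

```bash
cat >> h.py <<'E'
def target(L=(.683,-.179,.319),th=27.7,ps=-18.,off=0.):
    th,ps=np.radians([th,ps]);D=np.array([np.cos(ps),np.sin(ps),0])
    X=np.cos(th)*D+np.sin(th)*np.array([0,0,1]);Y=np.array([-np.sin(ps),np.cos(ps),0]);Z=np.cross(X,Y)
    vp=np.array(L)-.15*X
    return vp-(.05+off)*X+.055*Z, np.c_[-X,Y,-Z], vp
E
python3 - <<'E'
from h import *
t,R,vp=target();print(t,vp);go(t,R)
E
```

```text
[ 0.49027312 -0.11637924  0.27472824] [ 0.55669109 -0.13795975  0.24927369]
t 8.25 pos [0.5732 0.3333 0.3002] rpy [ 1.7995e+02  1.3000e-01 -1.6614e+02] open 0.0469 gf 63.46769176307134
shift [ 1.883 -4.168  0.247] turn [ 0.26  -0.895  1.04 ]
```

Request:
apply_moves([
  [[0.2,-0.3,0],[0,0,0],0],
  [[0.4,-0.6,0],[0,0,0],0],
  [[0.6,-1,0],[0,0,0],0],
  [[0.6,-1,0],[0,0,0],0],
])

```text
time: 8.65
ee_pos: [0.537, 0.2176, 0.2959]
tcp_rot: [-179.9, -0.3, -166.3]
wrist_force: [0.8, 0.3, -2.9]
opening: 0.0468
grasp_force: 63.5
```

Request:
apply_moves([
  [[0.2,-0.3,0],[0,0,0],0],
  [[0.4,-0.6,0],[0,0,0],0],
  [[0.6,-1,0],[0,0,0],0],
  [[0.6,-1,0],[0,0,0],0],
])

```text
time: 9.05
ee_pos: [0.5029, 0.1067, 0.2963]
tcp_rot: [-179.9, -0.2, -166.3]
wrist_force: [0.1, 0.4, -2.2]
opening: 0.047
grasp_force: 63.7
```

Request:
apply_moves([
  [[0.2,-0.3,0],[0,0,0.2],0],
  [[0.4,-0.6,0],[0,0,0.4],0],
  [[0.7,-1,0],[0,0,0.8],0],
  [[0.7,-1,0],[0,0,1],0],
  [[0.7,-1,0],[0,0,1],0],
])

```text
time: 9.55
ee_pos: [0.4598, -0.0045, 0.2966]
tcp_rot: [-179.9, -0.2, 163.6]
wrist_force: [0.7, -0.4, -3.2]
opening: 0.0466
grasp_force: 63.9
```

```bash
python3 - <<'E'
from h import *
t,R,vp=target();go(t,R)
E
```

```text
t 9.55 pos [ 0.4598 -0.0045  0.2966] rpy [-1.7994e+02 -1.6000e-01  1.6358e+02] open 0.0466 gf 63.9469647151418
shift [-0.609 -0.987  0.218] turn [ 0.011 -0.929  0.052]
```

Request:
apply_moves([
  [[0,-0.3,0],[0,-0.28,0],0],
  [[0,-0.6,0],[0,-0.56,0],0],
  [[0,-0.99,0],[0,-0.84,0.05],0],
  [[-0.2,-0.99,0.1],[0.01,-0.93,0.05],0],
  [[-0.5,-0.99,0.2],[0.01,-0.93,0.05],0],
  [[-0.61,-0.99,0.22],[0.01,-0.93,0.05],0],
  [[-0.61,-0.99,0.22],[0.01,-0.93,0.05],0],
])

```text
time: 10.25
ee_pos: [0.4917, -0.1151, 0.2739]
tcp_rot: [-179.9, 27.6, 162.6]
wrist_force: [-1.2, 0.7, -3.3]
opening: 0.0469
grasp_force: 63.8
```

```bash
python3 - <<'E'
from h import *
from workcell import imaging
t,R,vp=target();go(t,R);o=[]
for n in("scene","top"):
    p,d=imaging.camera(n);c=imaging.get_calibration(n);np.savez(n+"2.npz",p=p,d=d,K=c["intrinsics"],T=c["world_from_camera"])
    q=p[:,:,::-1]
    o.append(cv2.resize(q[100:300,130:330] if n=="scene" else q[70:270,330:530],(400,400),interpolation=cv2.INTER_CUBIC))
cv2.imwrite("pics/f.png",np.hstack(o))
E
```

```text
t 10.25 pos [ 0.4917 -0.1151  0.2739] rpy [-179.94   27.6   162.59] open 0.0469 gf 63.84907892206684
shift [ 0.005 -0.017 -0.012] turn [ 0.007 -0.003  0.017]
```

View pics/f.png

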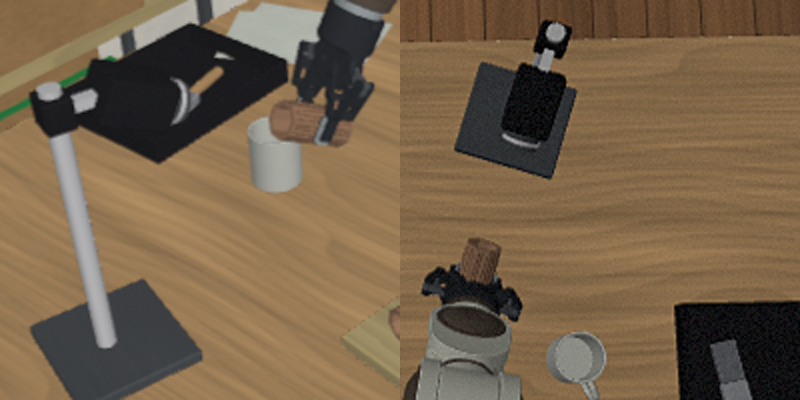

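The scene crop shows the log in front of the lens, held by the fingers, with its mouth at (283,120) in the crop and facing the head. The top crop shows it lined up with the head. I'll check the mouth numerically against the lens.

```bash
python3 - <<'E'
from h import *
t,R,vp=target();X,Y,Z=-R[:,0],R[:,1],-R[:,2];L=vp+.15*X
for n,(a,b,c,e) in dict(scene2=(145,178,262,308),top2=(185,215,355,385)).items():
    p,d,K,T=load(n);W=cloud(d,K,T);h=cv2.cvtColor(p,cv2.COLOR_RGB2HSV)
    w=W[a:b,c:e];k=(d[a:b,c:e]>0)&(h[a:b,c:e,1]>70)&(w[...,2]>.15)&(w[...,2]<.33)
    l=(w[k]-L)@np.c_[X,Y,Z];print(n,len(l),np.percentile(l,[1,5,50,95,99],axis=0).round(4).tolist())
    f=l[(l[:,0]>-.165)&(l[:,0]<-.14)];print(" mouth y",f[:,1].min(),f[:,1].max(),"z",f[:,2].min(),f[:,2].max(),len(f))
    # head front, top and sides in this picture
    r=(115,200,145,235) if n=="scene2" else (75,150,375,420)
    q=(W[r[0]:r[1],r[2]:r[3]].reshape(-1,3)-L)@np.c_[X,Y,Z]
    g=q[(abs(q[:,1])<.06)&(abs(q[:,2])<.06)&(q[:,0]>-.02)&(q[:,0]<.07)]
    print(" head",np.percentile(g,[.5,2,98,99.5],axis=0).round(4).tolist())
E
```

```text
scene2 604 [[-0.2463, -0.0226, -0.0253], [-0.2405, -0.0178, -0.0213], [-0.1709, 0.0177, 0.002], [-0.148, 0.0273, 0.0215], [-0.1461, 0.029, 0.0417]]
 mouth y -0.021406389189629785 0.029011745252484643 z -0.025888631433905098 0.0224473551447743 254
 head [[-0.0003, -0.0271, -0.0275], [0.0009, -0.0222, -0.0261], [0.0691, 0.0341, 0.0271], [0.0698, 0.0351, 0.0275]]
top2 404 [[-0.1975, -0.0355, -0.0216], [-0.1942, -0.0214, -0.0181], [-0.1702, 0.0029, 0.0195], [-0.1492, 0.026, 0.0507], [-0.1479, 0.0354, 0.0682]]
 mouth y -0.021447274720561252 0.02665187260706773 z -0.026439593899383648 0.0316621886668617 170
 head [[-0.0013, -0.0322, -0.0071], [0.0005, -0.0304, 0.0063], [0.0689, 0.0307, 0.0334], [0.0695, 0.0312, 0.0344]]
```

The mouth is about 3 mm from the target along each axis. I'll let the arm settle, then hand in.

Request:
apply_moves([
  [[0,0,0],[0,0,0],0],
  [[0,0,0],[0,0,0],0],
  [[0,0,0],[0,0,0],0],
  [[0,0,0],[0,0,0],0],
  [[0,0,0],[0,0,0],0],
])

```text
time: 10.85
ee_pos: [0.491, -0.1159, 0.2764]
tcp_rot: [180.0, 27.9, 162.3]
wrist_force: [0.3, 0.1, -3.8]
opening: 0.047
grasp_force: 63.9
```

```bash
python3 -c "
from workcell import bot
print(bot.job_done())"
```

```text
the job is handed in; nothing more can be done
None
```

I handed the job in at about 11 s, with the single-stub log held still before the lens, stub up and open end facing it, its mouth measured within about 5 mm of the target point; the hand-in returned no verdict.

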